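# Release a charging box cover by running an opening tool along its seam

## Task

Take the opening tool from its wooden stand, lower its tip into the start end of the charging box's cover seam (the closed end of the longer leg, away from the corner) and, keeping the tip down in the seam, run it slowly (no faster than about 5 cm a second) along that leg and round the corner until it meets the hidden catch in the shorter leg. Push the catch gently with the tip until you feel it fully home against its stop, without forcing it, then lift the tool out and stand it back in its stand, upright and fully down. Leave the other things on the desk where they are.

Things in the scene. Friction and masses are not known exactly. Their poses are not given: they have to be found in the camera images.
- case: White charging box fixed to the desk, 150 (x) x 200 (y) x 50 mm high. Origin: centre of the underside; the sockets' face looks to -x. Seam groove, open above, 12 mm wide, floor 35 mm over the desk: longer leg centred on x = -45 mm from y = 76 to -76 mm; shorter leg centred on y = -70 mm from there to x = 61 mm. The cover inside the L is flush on top and rises 5 mm as the catch goes home
- seam_start (a point): The start end of the seam: on the groove's centre line, 5 mm above its floor, 10 mm from the closed end of the longer leg (at 66 mm along y in the case's frame)
- seam_mid (a point): Middle of the longer leg, on the groove's centre line, 5 mm above its floor
- seam_corner (a point): The corner, where the two centre lines meet, 5 mm above the floor
- seam_end (a point): On the centre line of the shorter leg, 6 mm before its closed end, 5 mm above the floor. The catch stops somewhere before this point
- catch (a joint): Travel (m) of the grey release catch, a block 14 mm long, 10 wide, 9 high, low in the seam's shorter leg (top 5 mm below the box's top). 0 as found, 0.025 home against its stop, away from the corner, against about 2.5 N of friction; stays where left. Its place differs: near face 30 to 57 mm past the corner point as found
- stylus: Opening tool 100 mm long, 40 g, standing tip down in its stand. Origin at the tip's end, z towards the handle. Round black ball-ended tip, 8 mm diameter, 36 mm long; then a flange 30 mm in diameter, 36 to 42 mm from the tip end; then a square grey handle 16 x 16 mm from 42 to 100 mm, sides along the tool's x and y
- stylus_tip (a point): The tip's end, same as the tool's origin
- stand: Wooden block 80 x 80 x 50 mm high, fixed to the desk; origin at the centre of its underside. A round hole 15 mm in diameter and 44 mm deep in the middle of its top takes the tool's tip; the flange rests on the block's top, the tip end then 14 mm above the desk
- mug: White mug, 80 mm across, 90 mm high, bystander; origin at the centre of its underside
- tumbler: Dark steel drinking bottle, 70 mm across, 190 mm high, bystander; origin at the centre of its underside
- glasses_case: Black glasses case 60 x 160 x 40 mm, bystander; origin at the centre of its underside
- power_bank: White power bank 140 x 70 x 16 mm, bystander; origin at the centre of its underside
- stapler: Black stapler 130 x 34 x 59 mm, bystander; origin at the centre of its underside
- earbud_case: White earphone case 65 x 65 x 30 mm, bystander; origin at the centre of its underside
Mind the look-alikes: they are no part of the job. There is more than one size of the stylus; the one meant has the size given above. Of the things that look like the stand, the smaller one is meant.

How it is judged:
By the outcome, as a careful person would: the job done as asked, in the order asked, and still so for the second after the job is handed in, with the robot touching nothing.
It also fails if it takes over 64 s, if anything falls off the work surface, if the arm or the gripper's body presses on something with over 40 N, if the wrist force passes 120 N, or if a joint passes its speed limit or range.

## Robot

A 6-joint arm with a two-finger parallel gripper is mounted at the origin on the work surface. World frame = base frame: x ahead of the robot, y to its left, z up, the work surface at z = 0. Lengths are in m, angles in rad, forces in N, time in s.
With the tool pointing down it reaches from about 0.225 to 0.875 m from the base axis. Payload 3.4 kg.
Tool frame: the origin (TCP) lies on the centre line of the jaws, within the pads' length; the fingertips stand 11 mm ahead of it and the grasp point (between the pads) lies 8 mm behind it; z points along the fingers, y is the line along which they close (so a half turn about z gives the same grasp; the last joint's range is limited). The gripper opens to 85 mm and grips with 20 to 120 N. Pads are 22 mm wide; open, the fingers measure 114 mm over their backs; the gripper's body (76 mm by 85 mm) begins 54 mm behind the grasp point. The pads swing forward as they close: fully open they stand 13 mm farther back than shut.
Start: joints at [1.203, 0.276, 1.505, -0, 1.361, -0.121], TCP at [0.14, 0.558, 0.205] pointing down, gripper open.
Joint ranges: [-2.89, 2.89], [-0.75, 2.08], [0.22, 2.7], [-1.18, 4.32], [0.11, 2.71], [-2.7, 2.7]. Speed limits (rad/s): [2.57, 2.57, 3.14, 3.14, 3.14, 3.14].

## Interface

Orientations are given as a unit quaternion [w, x, y, z].
In Python, from rig import manip, eyes, job gives the robot as it stands.
- The arm moves only by the tool drive_tool, never from a script. Its argument "rows" is a list of rows, each a list of 3 entries, a list of its own where there are three numbers: the turn, a rotation vector about the world's x, y, z in rad, then the shift along the world's x, y, z in cm, then the finger opening in cm, from 0 to 8.54. A call has 1 to 8 rows; each row shifts and turns the commanded pose from where the row before left it; what a row does not reach is not made up. A row lasts 1/8 s, in which the tool goes at most 62.5 mm and 10.7 degrees, less where a joint would pass 70% of its speed; a pose out of reach is approached as far as the arm can. A call is refused whole if a number of a shift passes 6.25 or a number of a turn 0.188, either way. A call with a gripper value outside its range is refused whole. The fingers move at their own pace and stop on an object; "force" is the grip in N (left out, the last holds). Time passes only in rows, so rows that do not move let the fingers close. It gives the time, the measured TCP pose, the force, the opening and the grip force at its end, in the units of the state.
- manip.get_state(): the state, without advancing time (a new reading comes with each control period).
- eyes.get_image(name): name is "scene" or "top" or "wrist"; returns the picture (480x640x3 uint8, red, green, blue); there is no depth.
- eyes.get_calibration(name): a dict with "camera_matrix" (3x3 intrinsics, pixels), "k1" (the pictures are not rectified: a ray, as slopes to the right and down, at radius r is drawn at 1 + k1 r^2 times it, then the intrinsics apply), "view" (4x4, takes a point from world to camera coordinates). Camera axes: x right, y up, looking along -z (the intrinsics and any distortion apply to the point x, -y, -z); pixel columns grow to the right and rows downward; lengths in m; the calibration is good to about 2 mm. A picture is of the moment at which its call begins: read the wrist's pose just before it. get_calibration takes no time and is no camera call; for the wrist camera it gives the pose at the moment of the call.
- job.sign_off(): hands the job in; it is judged then, once.
The state is a dict: "clock": time; "qpos": joint angles; "qd": joint speeds; "effort": joint torques, N m; "position": TCP position; "ee_rot": TCP orientation; "contact_force": force on the tool from outside, world axes, zero at the start; "moment": the same for the moment, N m; "width": finger opening in m; "gripper_force": force on a finger pad.
Only numpy, scipy, OpenCV 4.12 (cv2) and the standard library are available. Lean on these libraries where they do the work, as an engineer would, in place of code of your own. Each camera call takes 0.05 s, during which the arm holds its last target. There are 200 camera calls.

## Working session

There is one attempt and no reset: what is moved stays moved. The work goes in short steps, Python scripts to look and compute and a tool call to move; the robot and the scene stay as the last step left them, time stands still between calls to the robot, and variables do not carry over. Pictures are saved under pics/ and viewed, at most 12 in all, crops included, and the job is handed in when it is done.

Besides the shell and the picture viewer there is one more tool, called after ">>>" by a JSON object that holds its "fn" and its "kwargs". drive_tool: Moves the arm, as the interface text tells. Its arguments: {"type":"object","properties":{"rows":{"type":"array"},"force":{"type":"number"}},"required":["rows"]}

```bash
mkdir -p pics; cat > h.py <<'E'
import numpy as np, cv2
from rig import manip, eyes, job
def cam(n):
    c=eyes.get_calibration(n); return np.array(c["camera_matrix"]),c["k1"],np.array(c["view"])
def ray(c,u,v):
    K,k,V=c
    d=np.array([(u-K[0,2])/K[0,0],(v-K[1,2])/K[1,1]]); s=d.copy()
    for _ in range(20): s=d/(1+k*(s@s))
    R=V[:3,:3]; return -R.T@V[:3,3], R.T@np.array([s[0],-s[1],-1])
def plane(c,u,v,z):
    o,d=ray(c,u,v); return o+d*(z-o[2])/d[2]
def proj(c,p):
    K,k,V=c; q=V[:3,:3]@np.array(p)+V[:3,3]; s=np.array([q[0],-q[1]])/-q[2]
    s=s*(1+k*(s@s)); return K[:2,:2]@s+K[:2,2]
def snap(n,f):
    c=cam(n); im=eyes.get_image(n)[:,:,::-1].copy(); cv2.imwrite(f"pics/{f}.png",im); return c,im
E
python3 - <<'E'
from h import *
for n in("top","scene"):
    c,im=snap(n,n+"1"); print(n,c[0].tolist(),c[1],(-c[2][:3,:3].T@c[2][:3,3]).round(3),c[2][:3,:3].round(2).tolist())
print(manip.get_state())
E
```

```text
top [[485.22447750052373, 0.0, 307.3613099045654], [0.0, 485.22447750052373, 240.4258606257614], [0.0, 0.0, 1.0]] -0.0034890903156001535 [ 0.289 -0.009  1.366] [[-0.02, -1.0, -0.02], [0.98, -0.02, 0.19], [-0.19, -0.01, 0.98]]
scene [[472.16278429997004, 0.0, 313.655069629244], [0.0, 472.16278429997004, 240.7789389595381], [0.0, 0.0, 1.0]] -0.02568172451321319 [ 1.278 -0.232  0.741] [[0.32, 0.95, 0.0], [-0.62, 0.21, 0.75], [0.71, -0.25, 0.66]]
{'clock': 0.1, 'qpos': array([ 1.20300209e+00,  2.76548114e-01,  1.50598681e+00, -6.32765022e-06,
        1.36069738e+00, -1.21006142e-01]), 'qd': array([-0.00172269, -0.00040426, -0.00427057, -0.000741  ,  0.00193223,
       -0.00111764]), 'effort': array([ 2.43966424e-03, -4.17706275e+01, -2.46401632e+01, -1.47125743e-04,
        5.91059506e-03,  2.47318360e-05]), 'position': array([0.14029666, 0.55710496, 0.20412477]), 'ee_rot': array([-1.95375751e-04,  1.23080452e-01,  9.92396357e-01, -7.96214081e-04]), 'contact_force': array([ 0.57405067, -0.31032835, -0.31971526]), 'moment': array([-0.02644933, -0.02679198, -0.00711303]), 'gripper_force': 0.0, 'width': 0.08544388333134743}
```

View pics/top1.png

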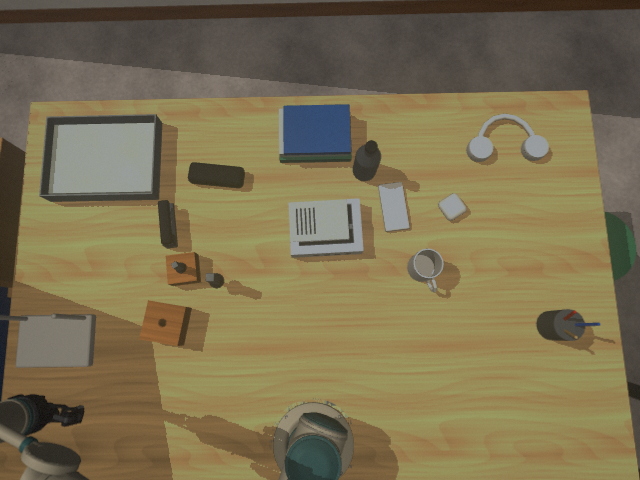

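View pics/scene1.png

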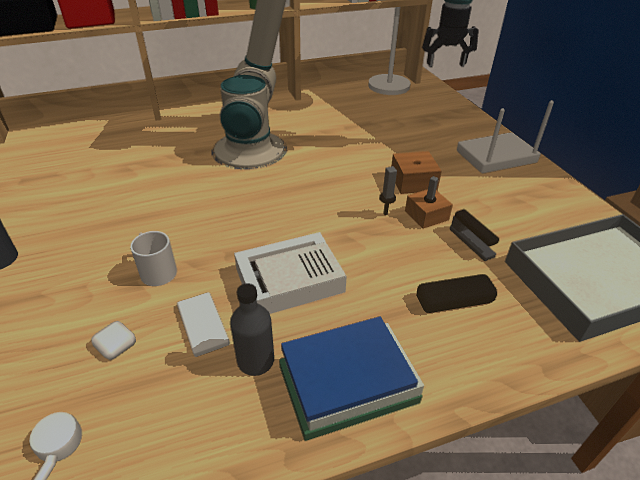

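The top view shows the small stand with its tool at about (183,268) and a larger decoy block at (165,323). A loose decoy tool is at (215,280) and the case is at (326,228), with the dark L along its lower and right sides.

```bash
python3 - <<'E'
from h import *
im=cv2.imread("pics/top1.png"); sc=cv2.imread("pics/scene1.png")
a=cv2.resize(im[190:270,280:380],(500,400),interpolation=cv2.INTER_CUBIC)
b=cv2.resize(im[240:300,150:240],(450,300),interpolation=cv2.INTER_CUBIC)[:,:300]
d=cv2.resize(sc[150:230,370:460],(338,300),interpolation=cv2.INTER_CUBIC)[:,:300]
o=np.zeros((600,800,3),np.uint8);o[:400,:500]=a;o[:300,500:]=b;o[300:,500:]=d
cv2.imwrite("pics/crop1.png",o)
c=cam("top")
for n,u,v,z in[("stand tool top",179,266,.114),("stylus2 top",211,278,.1),("case c",326,228,.04)]:print(n,plane(c,u,v,z).round(3))
E
```

```text
stand tool top [0.466 0.343 0.114]
stylus2 top [0.435 0.261 0.1  ]
case c [ 0.577 -0.045  0.04 ]
```

View pics/crop1.png

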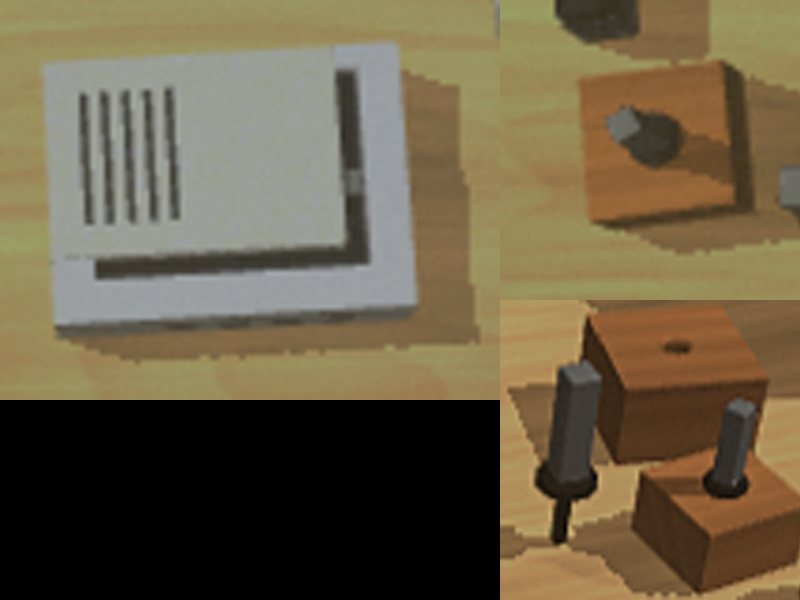

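The crop shows our tool in the small stand with its handle turned relative to the block. The catch is visible in the short leg, and the case yaw is near 0. Next I move above the stand for a close look.

>>> {"fn": "drive_tool", "kwargs": {"rows": [[[0, 0, 0], [4.7, -3.1, 1.0], 6], [[0, 0, 0], [4.7, -3.1, 1.0], 6], [[0, 0, 0], [4.7, -3.1, 1.0], 6], [[0, 0, 0], [4.7, -3.1, 1.0], 6], [[0, 0, 0], [4.7, -3.1, 0.6], 6], [[0, 0, 0], [4.7, -3.1, 0], 6], [[0, 0, 0], [4.0, -2.8, 0], 6], [[0, 0, 0], [0, 0, 0], 6]]}}

```text
clock: 1.1
position: [0.4651, 0.3413, 0.25]
ee_rot: [0.0, 0.125, 0.992, -0.001]
contact_force: [-0.4, 0.2, -0.6]
width: 0.06
gripper_force: 0.0
```

```bash
python3 - <<'E'
from h import *
c=cam("top")
print("flange",plane(c,181.4,267.8,.056).round(4),"block",plane(c,181.6,268.4,.05).round(4))
for u,v in[(44,63),(397,42),(417,302),(55,326)]: print("case corner",plane(c,280+u/5,190+v/5,.05).round(4))
s=manip.get_state(); print(s["position"],s["ee_rot"])
w,im=snap("wrist","w1"); print((-w[2][:3,:3].T@w[2][:3,3]).round(3), proj(w,[.466,.343,.114]),proj(w,[.466,.343,.05]))
E
```

```text
flange [0.4695 0.3523 0.056 ] block [0.4687 0.3534 0.05  ]
case corner [0.6494 0.0576 0.05  ]
case corner [ 0.6577 -0.1406  0.05  ]
case corner [ 0.5098 -0.1463  0.05  ]
case corner [0.5    0.0527 0.05  ]
[0.46514599 0.34127869 0.249988  ] [ 2.92922852e-05  1.25477222e-01  9.92096252e-01 -7.01605958e-04]
[0.387 0.362 0.418] [323.08862552 217.34635727] [322.84998869 201.85707987]
```

View pics/w1.png

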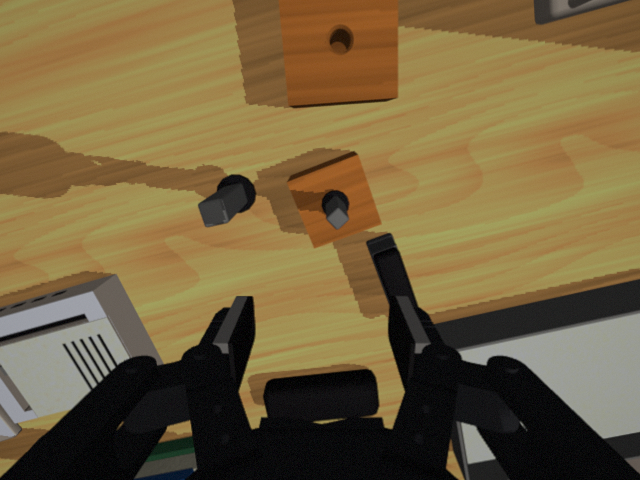

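The wrist view shows our tool's handle top at about (338,217) and its flange at (335,203), with the decoy tool at (225,205). I'll zoom in for the handle yaw.

```bash
python3 - <<'E'
from h import *
im=cv2.imread("pics/w1.png")
cv2.imwrite("pics/crop2.png",cv2.resize(im[140:260,275:395],(600,600),interpolation=cv2.INTER_CUBIC))
E
```

```text
(no output)
```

View pics/crop2.png

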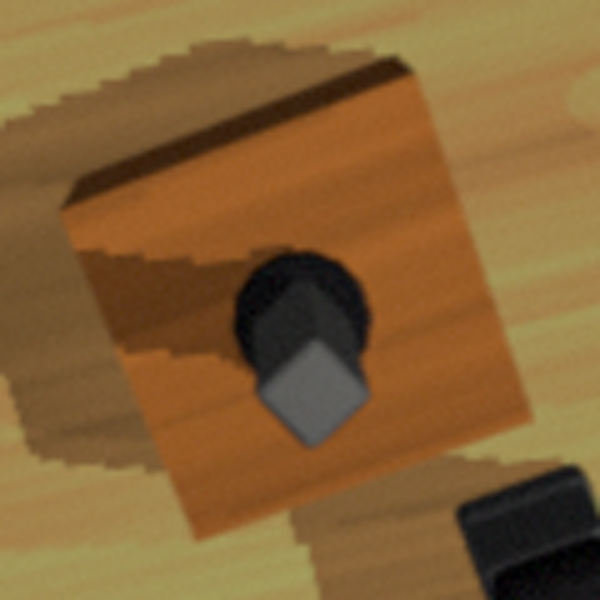

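The handle's top face has corners at crop (317,338), (370,393), (313,447) and (257,390). The block top's corners are at (62,207), (415,72), (533,420) and (197,540).

```bash
python3 - <<'E'
from h import *
w=cam("wrist")
def P(l,z): return np.array([plane(w,275+u/5,140+v/5,z)[:2] for u,v in l])
h=P([(317,338),(370,393),(313,447),(257,390)],.114); b=P([(62,207),(415,72),(533,420),(197,540)],.05)
f=P([(303,318)],.056)
ang=lambda q:[np.degrees(np.arctan2(*(q[(i+1)%4]-q[i])[::-1])).round(1) for i in range(4)]
ln=lambda q:[np.linalg.norm(q[(i+1)%4]-q[i]).round(4) for i in range(4)]
print(h.mean(0),ang(h),ln(h)); print(b.mean(0),ang(b),ln(b)); print("fl",f)
c=np.array([[.6494,.0576],[.6577,-.1406],[.5098,-.1463],[.5,.0527]])
print(c.mean(0),ang(c),ln(c))
s=manip.get_state();print(s["qpos"])
E
```

```text
[0.46827182 0.35697363] [np.float64(29.4), np.float64(-59.2), np.float64(-150.6), np.float64(117.7)] [np.float64(0.014), np.float64(0.0143), np.float64(0.0148), np.float64(0.0143)]
[0.4685903  0.35707127] [np.float64(96.4), np.float64(6.5), np.float64(-83.5), np.float64(-173.7)] [np.float64(0.0786), np.float64(0.0796), np.float64(0.0789), np.float64(0.0797)]
fl [[0.46775674 0.35731746]]
[ 0.579225 -0.04415 ] [np.float64(-87.6), np.float64(-177.8), np.float64(92.8), np.float64(1.9)] [np.float64(0.1984), np.float64(0.148), np.float64(0.1992), np.float64(0.1495)]
[ 5.15593013e-01  2.57319171e-01  1.41992182e+00  4.21373939e-04
  1.46604957e+00 -8.05398318e-01]
```

Block side is 79 mm and the handle about 14.5 mm, so sizes and heights agree. Handle is at (0.468, 0.357) with yaw about 30°. I'll turn the jaws to match, hover and recheck.

>>> {"fn": "drive_tool", "kwargs": {"rows": [[[0, 0, -0.161], [0.3, 1.5, -1.0], 6], [[0, 0, -0.161], [0, 0, -2.5], 6], [[0, 0, -0.161], [0, 0, -2.5], 5], [[0, 0, -0.161], [0, 0, -2.0], 5], [[0, 0, -0.161], [0, 0, -1.0], 5], [[0, 0, 0], [0, 0, 0], 5]]}}

```text
clock: 1.9
position: [0.4635, 0.3591, 0.1599]
ee_rot: [-0.001, 0.5, 0.866, -0.001]
contact_force: [0.9, 0.3, -0.2]
width: 0.0501
gripper_force: 0.0
```

```bash
python3 - <<'E'
from h import *
s=manip.get_state(); print(s["position"],s["ee_rot"])
w,im=snap("wrist","w2"); print((-w[2][:3,:3].T@w[2][:3,3]).round(3), proj(w,[.468,.357,.114]),proj(w,[.468,.357,.05]))
E
```

```text
[0.46348347 0.35910208 0.15993385] [-0.00089575  0.50045542  0.86576116 -0.00108716]
[0.424 0.43  0.328] [324.91936425 258.81038434] [324.30483988 230.24058078]
```

View pics/w2.png

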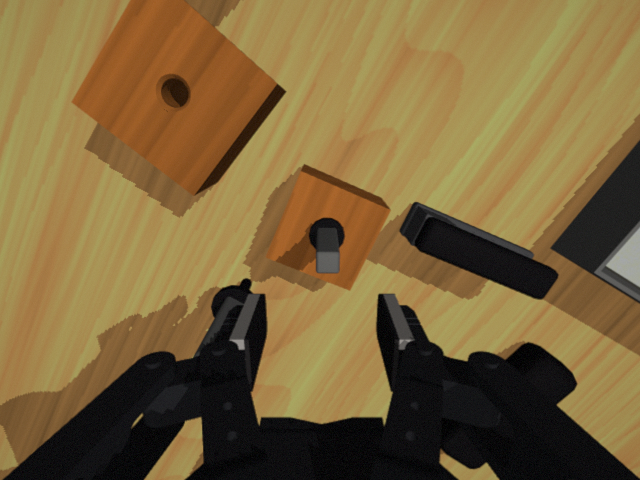

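The handle is aligned square with the jaws at (328,261), 3 px from the prediction.

```bash
python3 - <<'E'
from h import *
w=cam("wrist"); s=manip.get_state(); p=s["position"]
for u,v,z in((328,261.5,.114),(327,235,.056)): q=plane(w,u,v,z); print(q,(q-p)*100)
q=plane(w,230,297,.06);print("decoy",q)
R=w[2][:3,:3]; t=np.array([-.866,.5,0]);print("pix of pad plane: tcp",proj(w,p))
E
```

```text
[0.47173674 0.35631469 0.114     ] [ 0.74746786 -0.29538663 -4.67775646]
[0.47206791 0.35621234 0.056     ] [  0.78058455  -0.30562142 -10.47775646]
decoy [0.42741971 0.2672975  0.06      ]
pix of pad plane: tcp [320.24034494 283.93648874]
```

>>> {"fn": "drive_tool", "kwargs": {"rows": [[[0, 0, 0], [0.75, -0.27, -1.0], 4.5], [[0, 0, 0], [0, 0, -2.0], 4.5], [[0, 0, 0], [0, 0, -2.0], 4.5], [[0, 0, 0], [0, 0, -2.0], 4.5], [[0, 0, 0], [0, 0, -1.0], 4.0], [[0, 0, 0], [0, 0, 0], 3.0]]}}

```text
clock: 2.7
position: [0.4729, 0.3557, 0.0804]
ee_rot: [-0.0, 0.502, 0.865, -0.0]
contact_force: [0.0, -0.1, -0.1]
width: 0.0298
gripper_force: 0.0
```

```bash
python3 - <<'E'
from h import *
s=manip.get_state(); p=s["position"]; print(p,s["ee_rot"],s["contact_force"])
w,im=snap("wrist","w3"); print(proj(w,[.4715,.3563,.114]),proj(w,[.4715,.3563,.056]),proj(w,p))
E
```

```text
[0.47289846 0.35566727 0.08035577] [-2.34685593e-04  5.01818363e-01  8.64972865e-01 -4.66963553e-04] [ 0.02809169 -0.10665967 -0.13029453]
[317.98554956 315.22318668] [318.87853063 263.98644172] [320.27302434 283.91601671]
```

View pics/w3.png

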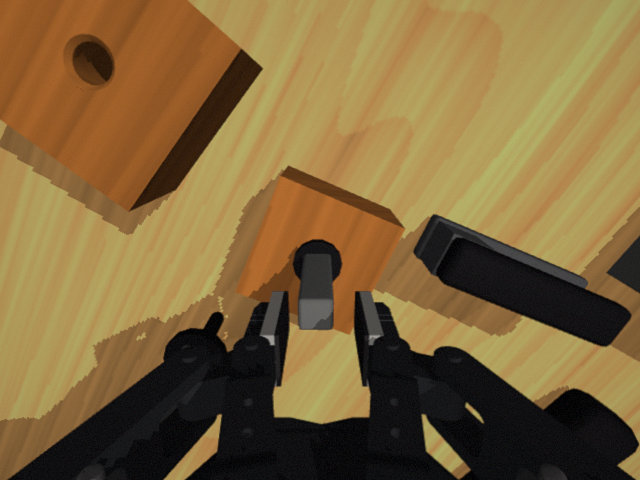

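The handle sits between the pads at (316,313), as predicted. I grip and lift.

>>> {"fn": "drive_tool", "kwargs": {"rows": [[[0, 0, 0], [0, 0, 0], 1.0], [[0, 0, 0], [0, 0, 0], 1.0], [[0, 0, 0], [0, 0, 0], 1.0], [[0, 0, 0], [0, 0, 0], 1.0]], "force": 80}}

```text
clock: 3.25
position: [0.4735, 0.3562, 0.082]
ee_rot: [0.0, 0.502, 0.865, 0.001]
contact_force: [-0.5, -0.1, 5.9]
width: 0.0129
gripper_force: 78.7
```

>>> {"fn": "drive_tool", "kwargs": {"rows": [[[0, 0, 0], [0, 0, 1.0], 1.0], [[0, 0, 0], [0, 0, 2.0], 1.0], [[0, 0, 0], [0, 0, 3.0], 1.0], [[0, 0, 0], [0, 0, 3.0], 1.0], [[0, 0, 0], [0, 0, 2.0], 1.0], [[0, 0, 0], [0, 0, 0], 1.0]]}}

```text
clock: 4.0
position: [0.474, 0.3565, 0.1927]
ee_rot: [0.001, 0.502, 0.865, 0.002]
contact_force: [0.9, 0.0, -0.9]
width: 0.0131
gripper_force: 78.3
```

Width reads 13 mm where 16 was expected. I'll check by triangulation that this is the right-size tool.

```bash
cat >> h.py <<'E'
def tri(r1,r2):
    (o1,d1),(o2,d2)=r1,r2; a=np.stack([d1,-d2],1); t=np.linalg.lstsq(a,o2-o1,rcond=None)[0]
    p,q=o1+t[0]*d1,o2+t[1]*d2; return (p+q)/2,np.linalg.norm(p-q)
E
python3 - <<'E'
from h import *
t,s=cam("top"),cam("scene")
# scene crop2 px / top crop px
S=lambda u,v:(370+(u-500)/3.756,150+(v-300)/3.75); T=lambda u,v:(150+(u-500)/5,240+v/5)
print("ours top",tri(ray(s,*S(741,405)),ray(t,*T(623,125))))
print("ours flange",tri(ray(s,*S(725,483)),ray(t,*T(657,139))))
print("decoy tip on desk",plane(s,*S(560,541),0))
# decoy top: vertical above its flange centre; scene ray nearest to that
d=np.array([.4274,.2673])
o,r=ray(s,*S(580,372)); k=((d-o[:2])@r[:2])/(r[:2]@r[:2]); print("decoy top",o+k*r)
o,r=ray(s,*S(567,480)); k=((d-o[:2])@r[:2])/(r[:2]@r[:2]); print("decoy flange",o+k*r)
# held tool in the new image
w,im=snap("wrist","w4"); sc=eyes.get_image("scene")[:,:,::-1].copy(); cv2.imwrite("pics/s4.png",sc)
p=manip.get_state()["position"]
for z in(.034,-.024,-.066): print(z,proj(w,p+[0,0,z]),proj(s,p+[0,0,z]))
x,y=proj(s,p+[0,0,-.02]).astype(int)
A=cv2.resize(im[180:480,160:480],(427,400)); B=cv2.resize(sc[y-50:y+50,x-45:x+45],(360,400),interpolation=cv2.INTER_CUBIC)
print(x,y);cv2.imwrite("pics/c4.png",np.hstack([A,B]))
E
```

```text
ours top (array([0.46909624, 0.35407498, 0.11130671]), np.float64(0.002349505602450644))
ours flange (array([0.46992648, 0.35301613, 0.05032609]), np.float64(0.0018135700050800996))
decoy tip on desk [0.43488164 0.25382563 0.        ]
decoy top [0.42275246 0.25921076 0.12685622]
decoy flange [0.42310128 0.25983035 0.04174004]
0.034 [316.65434224 315.27906326] [444.58722412 136.38095273]
-0.024 [317.39333614 264.62131448] [440.02201022 158.72335612]
-0.066 [317.72543404 241.86992903] [436.89737783 173.9778502 ]
440 157
```

View pics/c4.png

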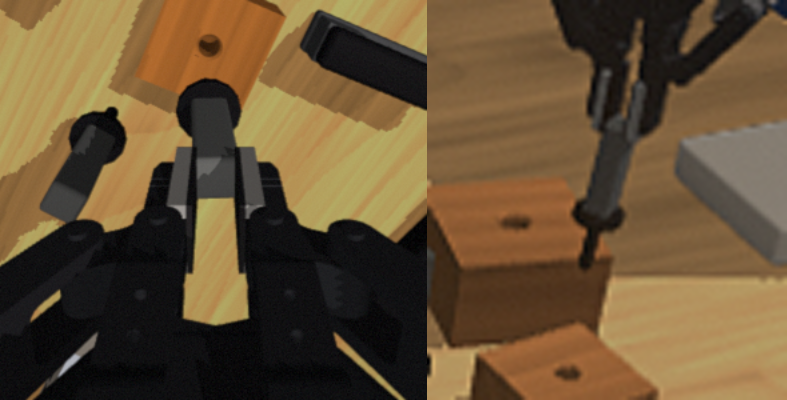

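The tool is confirmed at about 100 mm (58–61 mm from flange to top; the decoy is longer). It is held upright, with the flange at wrist px (316,260). The fixed cameras read y about 3.5 mm low compared with the robot, so I'll locate the seam with the wrist camera.

>>> {"fn": "drive_tool", "kwargs": {"rows": [[[0, 0, 0], [1.5, -5.8, 0.6], 1.0], [[0, 0, 0], [1.6, -5.9, 0.6], 1.0], [[0, 0, 0], [1.6, -5.9, 0.6], 1.0], [[0, 0, 0], [1.6, -5.9, 0], 1.0], [[0, 0, 0], [1.6, -5.9, 0], 1.0], [[0, 0, 0], [1.6, -5.9, 0], 1.0], [[0, 0, 0], [1.6, -5.9, 0], 1.0], [[0, 0, 0], [1.0, -4.0, 0], 1.0]]}}

```text
clock: 5.1
position: [0.5936, -0.0988, 0.207]
ee_rot: [-0.001, 0.503, 0.864, -0.001]
contact_force: [-0.4, 0.3, -0.1]
width: 0.013
gripper_force: 78.3
```

>>> {"fn": "drive_tool", "kwargs": {"rows": [[[0, 0, 0], [0, 0, 0], 1.0], [[0, 0, 0], [0, 0, 0], 1.0]]}}

```text
clock: 5.35
position: [0.5931, -0.0954, 0.2076]
ee_rot: [-0.002, 0.502, 0.865, 0.0]
contact_force: [-0.3, 0.1, -1.1]
width: 0.0126
gripper_force: 78.3
```

```bash
python3 - <<'E'
from h import *
s=manip.get_state(); p=s["position"]; print(p,s["ee_rot"],s["qpos"].round(2))
w,im=snap("wrist","w5")
from math import *
a=radians(2.3)
def C(x,y): return [.5805+x*cos(a)-y*sin(a),-.0405+x*sin(a)+y*cos(a),.05]
for n,l in(("start",(-.045,.076)),("corner",(-.045,-.07)),("end",(.061,-.07))): print(n,C(*l),proj(w,C(*l)))
E
```

```text
[ 0.59308788 -0.09539642  0.20755732] [-1.58871906e-03  5.02152204e-01  8.64777796e-01  6.10837588e-05] [-0.28  0.32  1.44  0.    1.39 -0.79]
start [0.5324862359873753, 0.033632843364732705, 0.05] [334.46889577  45.6171324 ]
corner [0.538345477697129, -0.1122495383219764, 0.05] [261.82607388 199.0621865 ]
end [0.6442600835792603, -0.10799556831352508, 0.05] [359.40065011 247.62621794]
```

View pics/w5.png

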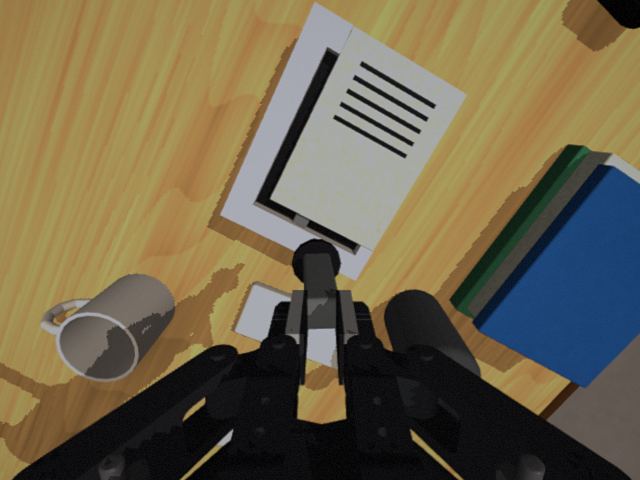

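The wrist view shows the whole seam. Start end is at (333,50), outer corner at (255,203), end at (357,252) and catch at (300,220). Next I fit the box outline and groove lines.

```bash
cat > seg.py <<'E'
from h import *
im=cv2.imread("pics/w5.png"); w=cam("wrist")
hsv=cv2.cvtColor(im,cv2.COLOR_BGR2HSV)
# homography: image -> world plane z=.05, 0.25 mm px
x0,y0=.49,-.16
pts=[(.5,-.15),(.67,-.15),(.67,.07),(.5,.07)]
src=np.float32([proj(w,[*p,.05]) for p in pts]); dst=np.float32([((p[1]-y0)/.00025,(p[0]-x0)/.00025) for p in pts])
H=cv2.getPerspectiveTransform(src,dst); top=cv2.warpPerspective(im,H,(960,760),flags=cv2.INTER_CUBIC)
cv2.imwrite("pics/rect5.png",top)
h2=cv2.cvtColor(top,cv2.COLOR_BGR2HSV)
g=cv2.cvtColor(top,cv2.COLOR_BGR2GRAY)
np.save("rect.npy",g)
# profiles: across long leg at several y ; across short leg at several x
W=lambda i:y0+i*.00025
def edges(prof,o,n=4):
    d=np.gradient(cv2.GaussianBlur(prof.astype(np.float32).reshape(1,-1),(0,0),3).ravel())
    k=[i for i in range(2,len(d)-2) if abs(d[i])==max(abs(d[i-2:i+3])) and abs(d[i])>2]
    return [(round((o+i*.00025)*1000,1),round(float(d[i]),1)) for i in k]
for y in(.02,0,-.03,-.06,-.085):
    j=int((y-y0)/.00025); print("y",y,edges(g[20:320,j-4:j+5].mean(1),x0+.005))
for x in(.555,.61,.63):
    i=int((x-x0)/.00025); print("x",x,edges(g[i-4:i+5,40:360].mean(0),y0+.01))
j=int((.034-y0)/.00025)
for x in(.5345,.533): 
    i=int((x-x0)/.00025); print("start x",x,edges(g[i-3:i+4,600:960].mean(0),y0+.15))
for y in (-.1105,-.109,-.1075):
    j=int((y-y0)/.00025); print("short y",y,edges(g[140:720,j-3:j+4].mean(1),x0+.035))
s=manip.get_state(); print(s["position"])
E
python3 seg.py
```

```text
y 0.02 [(500.5, -4.6), (503.5, 8.3), (528.0, -14.6), (539.5, 15.8), (558.5, -8.6)]
y 0 [(498.0, -5.7), (504.2, 7.6), (528.8, -14.5), (540.2, 16.2), (559.2, -7.1)]
y -0.03 [(499.0, -5.3), (505.5, 7.2), (530.0, -14.4), (541.5, 16.0)]
y -0.06 [(500.5, -5.1), (506.2, 7.3), (531.0, -14.8), (542.5, 15.7)]
y -0.085 [(500.5, -5.0), (507.5, 7.2), (532.0, -13.8), (543.5, 15.5)]
x 0.555 [(-144.2, 7.1), (-119.8, -6.4), (-115.7, -10.0), (-107.7, 16.7)]
x 0.61 [(-134.5, -2.5), (-118.2, 10.5), (-113.7, -10.2), (-105.8, 16.6)]
x 0.63 [(-137.2, -2.4), (-123.5, 11.0), (-117.2, -6.2), (-113.0, -9.7), (-105.0, 16.4)]
start x 0.5345 [(30.7, 12.6), (55.0, -2.6), (73.2, -17.1)]
start x 0.533 [(30.5, 12.7), (54.7, -2.9), (72.5, -17.0)]
short y -0.1105 [(533.0, -14.6), (573.2, 8.3), (587.8, -9.2), (640.5, 6.0), (644.2, 10.1), (658.5, -3.2)]
short y -0.109 [(533.0, -14.8), (573.2, 7.0), (587.8, -8.5), (640.2, 6.3), (644.2, 10.5), (658.5, -3.0)]
short y -0.1075 [(533.0, -14.8), (544.5, 11.2), (573.5, 2.3), (587.5, -4.5), (640.2, 6.1), (644.2, 10.3), (658.2, -3.0)]
[ 0.59317605 -0.09492904  0.20798484]
```

Groove width (11.5–12 mm) and leg lengths (145 and 106 mm) match the spec. Yaw is 2.2°, the corner is at (0.5387, -0.1144) and the closed start is at y = 0.0306. I go above the start.

>>> {"fn": "drive_tool", "kwargs": {"rows": [[[0, 0, 0], [-1.5, 2.8, -1.0], 1.0], [[0, 0, 0], [-1.9, 3.7, -2.0], 1.0], [[0, 0, 0], [-1.5, 3.0, -2.0], 1.0], [[0, 0, 0], [-1.0, 1.95, -1.5], 1.0], [[0, 0, 0], [0, 0, -0.8], 1.0], [[0, 0, 0], [0, 0, 0], 1.0]]}}

```text
clock: 6.15
position: [0.535, 0.0187, 0.1357]
ee_rot: [0.0, 0.501, 0.865, -0.0]
contact_force: [0.7, -0.3, -0.2]
width: 0.0128
gripper_force: 78.3
```

```bash
python3 - <<'E'
from h import *
s=manip.get_state(); p=s["position"]; print(p,s["ee_rot"],s["contact_force"])
w,im=snap("wrist","w6"); sc=cam("scene"); S=eyes.get_image("scene")[:,:,::-1].copy(); t=cam("top");T=eyes.get_image("top")[:,:,::-1].copy()
cv2.imwrite("pics/s6.png",S);cv2.imwrite("pics/t6.png",T)
tip=p+[0,0,-.068]; print(proj(w,p+[0,0,-.029]),proj(w,tip),proj(sc,tip),proj(w,[.5337,.0206,.05]))
x,y=proj(sc,tip).astype(int)
A=cv2.resize(im[150:350,220:420],(400,400),interpolation=cv2.INTER_CUBIC); B=cv2.resize(S[y-40:y+40,x-40:x+40],(400,400),interpolation=cv2.INTER_CUBIC); print(x,y)
cv2.imwrite("pics/c6.png",np.hstack([A,B]))
E
```

```text
[0.53499781 0.01872903 0.13574498] [ 7.24134914e-05  5.01364536e-01  8.65236132e-01 -1.81791410e-04] [ 0.68093651 -0.33418218 -0.22990984]
[320.37766181 262.90863279] [320.47944318 241.97899827] [311.44901593 237.38926396] [320.25842751 231.54164237]
311 237
```

View pics/c6.png

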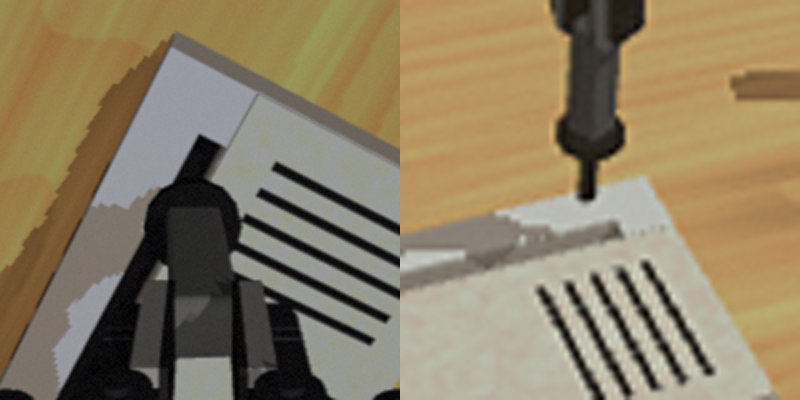

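The tool's tip hangs just above the groove, which it slightly covers. The flange centre is at about (316.5,260) against (320.4,262.9) for the jaw axis, so the tool looks tilted a couple of degrees. I'll quantify that across both views.

```bash
python3 - <<'E'
from h import *
w,sc=cam("wrist"),cam("scene"); p=manip.get_state()["position"]; print(p)
for z in(.032,.01,-.029,-.068): print(z,"w",proj(w,p+[0,0,z]).round(1),"crop",((proj(sc,p+[0,0,z])-[271,197])*5+[400,0]).round(0))
S=lambda u,v:(271+(u-400)/5,197+v/5)
print("tip scene",plane(sc,*S(587,197),p[2]-.068)," closed end scene",plane(sc,*S(621,228),.05))
im=cv2.imread("pics/w6.png"); g=cv2.cvtColor(im,cv2.COLOR_BGR2GRAY)
for r in(240,248,256,264,272,280,286,292,298,304,310): print(r,g[r,290:350:2].tolist())
E
```

```text
[0.53602622 0.01783572 0.13655184]
0.032 w [320.2 315.8] crop [601.  17.]
0.01 w [320.2 292.7] crop [601.  60.]
-0.029 w [320.3 262.9] crop [601. 133.]
-0.068 w [320.3 241.9] crop [601. 202.]
tip scene [0.53060335 0.01315411 0.06855184]  closed end scene [0.53489242 0.02756512 0.05      ]
240 [155, 154, 154, 154, 155, 154, 155, 155, 117, 8, 7, 12, 6, 1, 12, 6, 4, 58, 148, 153, 155, 153, 152, 153, 154, 152, 152, 152, 152, 152]
248 [139, 123, 119, 99, 14, 13, 19, 15, 14, 10, 20, 17, 16, 16, 17, 15, 16, 15, 15, 19, 19, 19, 25, 148, 155, 152, 153, 152, 152, 95]
256 [120, 104, 10, 16, 13, 12, 13, 30, 36, 40, 39, 42, 41, 41, 40, 39, 43, 40, 43, 42, 26, 17, 13, 14, 38, 154, 134, 145, 155, 154]
264 [123, 30, 6, 12, 5, 13, 12, 29, 39, 39, 38, 42, 39, 38, 43, 39, 38, 40, 42, 42, 44, 25, 10, 19, 16, 75, 154, 154, 143, 73]
272 [25, 18, 15, 2, 5, 10, 9, 33, 38, 38, 42, 39, 41, 40, 42, 41, 39, 40, 41, 43, 44, 43, 17, 14, 9, 28, 92, 145, 153, 152]
280 [14, 12, 11, 13, 31, 28, 10, 27, 38, 40, 38, 39, 39, 41, 39, 41, 40, 40, 42, 41, 41, 40, 59, 153, 153, 153, 153, 156, 144, 78]
286 [4, 15, 16, 66, 95, 151, 153, 48, 34, 42, 40, 44, 41, 42, 39, 41, 43, 42, 43, 40, 38, 43, 41, 42, 67, 139, 152, 153, 154, 152]
292 [8, 56, 65, 65, 65, 66, 61, 14, 8, 44, 41, 41, 40, 41, 43, 41, 38, 43, 42, 37, 28, 24, 24, 6, 13, 64, 65, 64, 64, 65]
298 [64, 63, 65, 67, 66, 65, 59, 13, 11, 57, 59, 60, 61, 62, 62, 63, 65, 61, 39, 40, 39, 43, 42, 12, 12, 40, 64, 65, 63, 66]
304 [53, 66, 65, 66, 65, 64, 34, 9, 26, 83, 86, 84, 85, 87, 87, 83, 61, 55, 58, 53, 58, 58, 55, 19, 6, 28, 65, 63, 64, 63]
310 [64, 62, 65, 66, 66, 64, 13, 12, 18, 82, 81, 57, 69, 67, 55, 54, 57, 58, 57, 54, 55, 57, 54, 19, 1, 14, 63, 67, 62, 67]
```

>>> {"fn": "drive_tool", "kwargs": {"rows": [[[0.008, -0.014, 0], [0, 0.1, 0], 1.0], [[0.008, -0.014, 0], [0.05, 0.1, 0], 1.0], [[0, 0, 0], [0, 0, 0], 1.0], [[0, 0, 0], [0, 0, 0], 1.0]]}}

```text
clock: 6.8
position: [0.5355, 0.0202, 0.136]
ee_rot: [0.008, 0.502, 0.865, 0.014]
contact_force: [0.1, 0.1, -0.2]
width: 0.0125
gripper_force: 78.3
```

```bash
cat > chk.py <<'E'
from h import *
import sys
from scipy.spatial.transform import Rotation as Ro
s=manip.get_state();p=s["position"];q=s["ee_rot"];R=Ro.from_quat([*q[1:],q[0]]).as_matrix()
w,im=snap("wrist",sys.argv[1]); sc=cam("scene");S=eyes.get_image("scene")[:,:,::-1].copy();cv2.imwrite(f"pics/s{sys.argv[1]}.png",S)
print(p,"f",w[0][0,0],"approach",R[:,2].round(3),s["contact_force"].round(1))
g=cv2.cvtColor(im,cv2.COLOR_BGR2GRAY).astype(float)
for r in(254,258,262,266,270,274):  # handle 34..46 on flange 0..20
    row=g[r-1:r+2,290:350].mean(0); m=np.where((row>25)&(row<52))[0]+290; m=m[(m>298)&(m<340)]
    print(r,m.min(),m.max(),(m.min()+m.max())/2)
print([proj(w,p+[0,0,z]).round(1).tolist() for z in(.032,-.025,-.068)])
# tip in scene: lowest dark pixel of thin tip
u,v=proj(sc,p+[0,0,-.068]).astype(int); G=cv2.cvtColor(S,cv2.COLOR_BGR2GRAY)
for r in range(v-8,v+5): 
    row=G[r,u-9:u+9]; print(r,u-9,row.tolist())
E
python3 chk.py w7
```

```text
[0.53550103 0.02024586 0.13604876] f 348.9390947108192 approach [ 0.028  0.016 -0.999] [ 0.1  0.1 -0.2]
254 305 329 317.0
258 304 330 317.0
262 304 331 317.5
266 304 339 321.5
270 304 338 321.0
274 304 338 321.0
[[322.5, 315.7], [319.0, 265.5], [317.4, 242.0]]
229 303 [157, 161, 164, 164, 168, 74, 30, 26, 20, 152, 155, 166, 161, 156, 154, 153, 156, 156]
230 303 [162, 163, 164, 168, 181, 81, 29, 30, 36, 165, 164, 156, 154, 154, 157, 158, 160, 162]
231 303 [161, 161, 162, 161, 171, 76, 31, 25, 41, 158, 159, 157, 158, 162, 161, 162, 160, 161]
232 303 [158, 158, 154, 157, 167, 76, 27, 27, 41, 164, 165, 162, 160, 169, 170, 176, 182, 171]
233 303 [154, 151, 151, 155, 169, 75, 30, 24, 39, 176, 174, 176, 180, 184, 184, 186, 188, 180]
234 303 [153, 152, 152, 156, 170, 67, 26, 25, 44, 191, 190, 186, 186, 187, 188, 186, 187, 186]
235 303 [147, 164, 165, 183, 199, 70, 17, 24, 44, 193, 192, 186, 185, 186, 184, 185, 186, 187]
236 303 [181, 183, 183, 191, 202, 106, 31, 13, 34, 187, 188, 187, 185, 185, 185, 185, 185, 186]
237 303 [188, 186, 186, 189, 196, 142, 49, 65, 165, 191, 189, 185, 185, 186, 184, 184, 185, 186]
238 303 [186, 186, 185, 187, 189, 182, 172, 174, 192, 189, 186, 186, 186, 185, 185, 186, 184, 186]
239 303 [186, 185, 185, 185, 185, 190, 191, 190, 188, 188, 188, 187, 186, 185, 185, 186, 185, 186]
240 303 [185, 187, 185, 186, 188, 188, 189, 191, 191, 194, 179, 188, 188, 187, 185, 185, 185, 185]
241 303 [188, 188, 188, 191, 191, 193, 182, 166, 167, 143, 126, 145, 186, 187, 185, 186, 185, 186]
```

Tool is now vertical with the tip at about (0.534, 0.0206), right over the start. I lower it gently, watching the force.

>>> {"fn": "drive_tool", "kwargs": {"rows": [[[0, 0, 0], [0, 0, -0.5], 1.0], [[0, 0, 0], [0, 0, -0.5], 1.0], [[0, 0, 0], [0, 0, -0.3], 1.0], [[0, 0, 0], [0, 0, -0.3], 1.0], [[0, 0, 0], [0, 0, -0.3], 1.0], [[0, 0, 0], [0, 0, -0.2], 1.0], [[0, 0, 0], [0, 0, 0], 1.0]]}}

```text
clock: 7.78
position: [0.5354, 0.0204, 0.1148]
ee_rot: [0.008, 0.502, 0.865, 0.014]
contact_force: [-0.6, 0.5, -1.1]
width: 0.0129
gripper_force: 78.3
```

>>> {"fn": "drive_tool", "kwargs": {"rows": [[[0, 0, 0], [0, 0, -0.3], 1.0], [[0, 0, 0], [0, 0, -0.3], 1.0], [[0, 0, 0], [0, 0, 0], 1.0]]}}

```text
clock: 8.15
position: [0.5352, 0.0204, 0.1086]
ee_rot: [0.008, 0.502, 0.865, 0.014]
contact_force: [0.5, 0.1, -0.2]
width: 0.0129
gripper_force: 78.3
```

>>> {"fn": "drive_tool", "kwargs": {"rows": [[[0, 0, 0], [0, 0, -0.2], 1.0], [[0, 0, 0], [0, 0, -0.15], 1.0], [[0, 0, 0], [0, 0, 0], 1.0]]}}

```text
clock: 8.52
position: [0.5354, 0.0204, 0.1053]
ee_rot: [0.008, 0.502, 0.865, 0.014]
contact_force: [-0.1, 0.4, -0.3]
width: 0.0125
gripper_force: 78.3
```

>>> {"fn": "drive_tool", "kwargs": {"rows": [[[0, 0, 0], [0, 0, -0.1], 1.0], [[0, 0, 0], [0, 0, -0.1], 1.0], [[0, 0, 0], [0, 0, -0.1], 1.0], [[0, 0, 0], [0, 0, 0], 1.0]]}}

```text
clock: 9.02
position: [0.5355, 0.0204, 0.1024]
ee_rot: [0.008, 0.502, 0.865, 0.014]
contact_force: [0.5, 1.0, 1.1]
width: 0.0128
gripper_force: 78.3
```

>>> {"fn": "drive_tool", "kwargs": {"rows": [[[0, 0, 0], [0, 0, -0.1], 1.0], [[0, 0, 0], [0, 0, 0], 1.0]]}}

```text
clock: 9.28
position: [0.536, 0.0204, 0.102]
ee_rot: [0.009, 0.502, 0.865, 0.014]
contact_force: [-0.5, -0.1, 2.9]
width: 0.0127
gripper_force: 78.8
```

The floor is felt at TCP z ≈ 0.102. I raise 3.5 mm and start the run.

>>> {"fn": "drive_tool", "kwargs": {"rows": [[[0, 0, 0], [0, 0, 0.2], 1.0], [[0, 0, 0], [0, 0, 0.2], 1.0], [[0, 0, 0], [0, 0, 0], 1.0], [[0, 0, 0], [0.01, -0.2, 0], 1.0], [[0, 0, 0], [0.01, -0.4, 0], 1.0], [[0, 0, 0], [0.02, -0.4, 0], 1.0], [[0, 0, 0], [0.02, -0.4, 0], 1.0], [[0, 0, 0], [0.01, -0.2, 0], 1.0]]}}

```text
clock: 10.28
position: [0.5362, 0.004, 0.1054]
ee_rot: [0.008, 0.502, 0.865, 0.014]
contact_force: [-0.1, 0.2, -0.1]
width: 0.0125
gripper_force: 78.3
```

>>> {"fn": "drive_tool", "kwargs": {"rows": [[[0, 0, 0], [0.01, -0.4, 0], 1.0], [[0, 0, 0], [0.02, -0.4, 0], 1.0], [[0, 0, 0], [0.01, -0.4, 0], 1.0], [[0, 0, 0], [0.02, -0.4, 0], 1.0], [[0, 0, 0], [0.01, -0.4, 0], 1.0], [[0, 0, 0], [0.02, -0.4, 0], 1.0], [[0, 0, 0], [0.01, -0.4, 0], 1.0], [[0, 0, 0], [0.02, -0.4, 0], 1.0]]}}

```text
clock: 11.28
position: [0.5374, -0.0278, 0.1054]
ee_rot: [0.008, 0.502, 0.865, 0.014]
contact_force: [-0.9, -0.8, -0.4]
width: 0.0123
gripper_force: 78.3
```

>>> {"fn": "drive_tool", "kwargs": {"rows": [[[0, 0, 0], [0.01, -0.4, 0], 1.0], [[0, 0, 0], [0.02, -0.4, 0], 1.0], [[0, 0, 0], [0.01, -0.4, 0], 1.0], [[0, 0, 0], [0.02, -0.4, 0], 1.0], [[0, 0, 0], [0.01, -0.4, 0], 1.0], [[0, 0, 0], [0.02, -0.4, 0], 1.0], [[0, 0, 0], [0.01, -0.4, 0], 1.0], [[0, 0, 0], [0.02, -0.4, 0], 1.0]]}}

```text
clock: 12.28
position: [0.5386, -0.0598, 0.1054]
ee_rot: [0.008, 0.502, 0.865, 0.014]
contact_force: [-0.3, 0.1, 0.0]
width: 0.0124
gripper_force: 78.3
```

>>> {"fn": "drive_tool", "kwargs": {"rows": [[[0, 0, 0], [0.01, -0.4, 0], 1.0], [[0, 0, 0], [0.02, -0.4, 0], 1.0], [[0, 0, 0], [0.01, -0.4, 0], 1.0], [[0, 0, 0], [0.02, -0.4, 0], 1.0], [[0, 0, 0], [0.01, -0.4, 0], 1.0], [[0, 0, 0], [0.02, -0.4, 0], 1.0], [[0, 0, 0], [0.01, -0.4, 0], 1.0], [[0, 0, 0], [0.02, -0.4, 0], 1.0]]}}

```text
clock: 13.28
position: [0.5398, -0.0919, 0.1054]
ee_rot: [0.008, 0.502, 0.865, 0.014]
contact_force: [-0.3, 0.1, -0.9]
width: 0.0127
gripper_force: 78.3
```

>>> {"fn": "drive_tool", "kwargs": {"rows": [[[0, 0, 0], [0.01, -0.4, 0], 1.0], [[0, 0, 0], [0.02, -0.4, 0], 1.0], [[0, 0, 0], [0.01, -0.4, 0], 1.0], [[0, 0, 0], [0.02, -0.4, 0], 1.0], [[0, 0, 0], [0, -0.2, 0], 1.0], [[0, 0, 0], [0, 0, 0], 1.0]]}}

```text
clock: 14.02
position: [0.5404, -0.1097, 0.1054]
ee_rot: [0.008, 0.502, 0.865, 0.014]
contact_force: [-0.1, 0.6, -1.0]
width: 0.0125
gripper_force: 78.3
```

>>> {"fn": "drive_tool", "kwargs": {"rows": [[[0, 0, 0], [0.02, -0.3, 0], 1.0], [[0, 0, 0], [0, -0.2, 0], 1.0], [[0, 0, 0], [0, 0, 0], 1.0]]}}

```text
clock: 14.4
position: [0.5406, -0.1147, 0.1054]
ee_rot: [0.008, 0.502, 0.865, 0.014]
contact_force: [-0.1, -0.9, -0.7]
width: 0.0126
gripper_force: 78.3
```

>>> {"fn": "drive_tool", "kwargs": {"rows": [[[0, 0, 0], [0, -0.1, 0], 1.0], [[0, 0, 0], [0, -0.1, 0], 1.0], [[0, 0, 0], [0, 0, 0], 1.0]]}}

```text
clock: 14.78
position: [0.5406, -0.1165, 0.1054]
ee_rot: [0.008, 0.502, 0.865, 0.014]
contact_force: [0.4, 0.1, -0.6]
width: 0.0126
gripper_force: 78.3
```

>>> {"fn": "drive_tool", "kwargs": {"rows": [[[0, 0, 0], [0, -0.1, 0], 1.0], [[0, 0, 0], [0, 0, 0], 1.0]]}}

```text
clock: 15.02
position: [0.5407, -0.1174, 0.1055]
ee_rot: [0.008, 0.502, 0.865, 0.014]
contact_force: [-0.3, 1.1, -0.4]
width: 0.0125
gripper_force: 78.3
```

>>> {"fn": "drive_tool", "kwargs": {"rows": [[[0, 0, 0], [0, -0.1, 0], 1.0], [[0, 0, 0], [0, 0, 0], 1.0]]}}

```text
clock: 15.28
position: [0.5407, -0.1184, 0.1055]
ee_rot: [0.008, 0.502, 0.865, 0.014]
contact_force: [0.6, 1.4, 0.1]
width: 0.0125
gripper_force: 78.3
```

Outer wall is felt at TCP y ≈ -0.1175, so I recentre to -0.1154 and run along the short leg.

>>> {"fn": "drive_tool", "kwargs": {"rows": [[[0, 0, 0], [0, 0.3, 0], 1.0], [[0, 0, 0], [0.3, 0.01, 0], 1.0], [[0, 0, 0], [0.4, 0.02, 0], 1.0], [[0, 0, 0], [0.4, 0.01, 0], 1.0], [[0, 0, 0], [0.4, 0.02, 0], 1.0], [[0, 0, 0], [0.4, 0.01, 0], 1.0], [[0, 0, 0], [0.3, 0.01, 0], 1.0], [[0, 0, 0], [0, 0, 0], 1.0]]}}

```text
clock: 16.27
position: [0.5628, -0.1148, 0.1054]
ee_rot: [0.008, 0.502, 0.865, 0.014]
contact_force: [-0.4, -0.3, -1.7]
width: 0.0128
gripper_force: 78.3
```

>>> {"fn": "drive_tool", "kwargs": {"rows": [[[0, 0, 0], [0.2, 0.01, 0], 1.0], [[0, 0, 0], [0.2, 0.01, 0], 1.0], [[0, 0, 0], [0.2, 0, 0], 1.0]]}}

```text
clock: 16.65
position: [0.5687, -0.1146, 0.1055]
ee_rot: [0.008, 0.502, 0.865, 0.014]
contact_force: [-0.2, 0.2, -0.3]
width: 0.0124
gripper_force: 78.3
```

>>> {"fn": "drive_tool", "kwargs": {"rows": [[[0, 0, 0], [0.2, 0.01, 0], 1.0], [[0, 0, 0], [0.2, 0.01, 0], 1.0], [[0, 0, 0], [0.2, 0, 0], 1.0]]}}

```text
clock: 17.02
position: [0.574, -0.1144, 0.1053]
ee_rot: [0.007, 0.502, 0.865, 0.014]
contact_force: [-3.3, 0.6, 1.3]
width: 0.0125
gripper_force: 78.6
```

Catch met: -3.3 N at about 0.572. I push on gently, expecting home near 0.597–0.599.

>>> {"fn": "drive_tool", "kwargs": {"rows": [[[0, 0, 0], [0.2, 0.01, 0], 1.0], [[0, 0, 0], [0.2, 0.01, 0], 1.0], [[0, 0, 0], [0.2, 0, 0], 1.0], [[0, 0, 0], [0.2, 0.01, 0], 1.0], [[0, 0, 0], [0.2, 0.01, 0], 1.0]]}}

```text
clock: 17.65
position: [0.5846, -0.114, 0.1053]
ee_rot: [0.008, 0.502, 0.865, 0.014]
contact_force: [-3.3, -0.7, -0.1]
width: 0.0126
gripper_force: 78.7
```

>>> {"fn": "drive_tool", "kwargs": {"rows": [[[0, 0, 0], [0.2, 0.01, 0], 1.0], [[0, 0, 0], [0.2, 0.01, 0], 1.0], [[0, 0, 0], [0.2, 0, 0], 1.0], [[0, 0, 0], [0.2, 0.01, 0], 1.0]]}}

```text
clock: 18.15
position: [0.5927, -0.1136, 0.1053]
ee_rot: [0.008, 0.502, 0.865, 0.014]
contact_force: [-3.3, -0.3, -0.4]
width: 0.0124
gripper_force: 78.6
```

>>> {"fn": "drive_tool", "kwargs": {"rows": [[[0, 0, 0], [0.1, 0.01, 0], 1.0], [[0, 0, 0], [0.1, 0, 0], 1.0], [[0, 0, 0], [0.1, 0, 0], 1.0]]}}

```text
clock: 18.52
position: [0.5956, -0.1135, 0.1054]
ee_rot: [0.008, 0.502, 0.865, 0.014]
contact_force: [-3.3, -0.2, -0.7]
width: 0.0128
gripper_force: 78.6
```

>>> {"fn": "drive_tool", "kwargs": {"rows": [[[0, 0, 0], [0.1, 0.01, 0], 1.0], [[0, 0, 0], [0.1, 0, 0], 1.0]]}}

```text
clock: 18.77
position: [0.5976, -0.1135, 0.1054]
ee_rot: [0.008, 0.502, 0.865, 0.014]
contact_force: [-3.1, -1.0, -0.3]
width: 0.0126
gripper_force: 78.6
```

>>> {"fn": "drive_tool", "kwargs": {"rows": [[[0, 0, 0], [0.1, 0, 0], 1.0], [[0, 0, 0], [0, 0, 0], 1.0]]}}

```text
clock: 19.02
position: [0.5987, -0.1135, 0.1054]
ee_rot: [0.008, 0.502, 0.865, 0.014]
contact_force: [-2.1, -0.7, -1.9]
width: 0.0124
gripper_force: 78.5
```

>>> {"fn": "drive_tool", "kwargs": {"rows": [[[0, 0, 0], [0.1, 0, 0], 1.0], [[0, 0, 0], [0, 0, 0], 1.0]]}}

```text
clock: 19.27
position: [0.5997, -0.1135, 0.1054]
ee_rot: [0.008, 0.502, 0.865, 0.014]
contact_force: [-2.8, -0.2, -1.2]
width: 0.0122
gripper_force: 78.5
```

>>> {"fn": "drive_tool", "kwargs": {"rows": [[[0, 0, 0], [0.1, 0, 0], 1.0], [[0, 0, 0], [0, 0, 0], 1.0]]}}

```text
clock: 19.52
position: [0.6004, -0.1135, 0.1054]
ee_rot: [0.008, 0.502, 0.865, 0.014]
contact_force: [-3.3, -1.4, -0.5]
width: 0.0126
gripper_force: 78.6
```

>>> {"fn": "drive_tool", "kwargs": {"rows": [[[0, 0, 0], [0.1, 0.01, 0], 1.0], [[0, 0, 0], [0, 0, 0], 1.0]]}}

```text
clock: 19.77
position: [0.6012, -0.1134, 0.1053]
ee_rot: [0.008, 0.502, 0.865, 0.014]
contact_force: [-4.3, -1.0, 0.5]
width: 0.0128
gripper_force: 78.8
```

>>> {"fn": "drive_tool", "kwargs": {"rows": [[[0, 0, 0], [0.1, 0, 0], 1.0], [[0, 0, 0], [0, 0, 0], 1.0]]}}

```text
clock: 20.02
position: [0.6021, -0.1134, 0.1053]
ee_rot: [0.008, 0.502, 0.865, 0.014]
contact_force: [-5.1, -2.1, 0.5]
width: 0.0126
gripper_force: 79.1
```

```bash
python3 - <<'E'
from h import *
for _ in range(4):
    s=manip.get_state(); w,im=snap("wrist","w9"); print(s["position"].round(4),s["contact_force"].round(2))
E
```

```text
[ 0.6021 -0.1134  0.1053] [-5.13 -2.11  0.46]
[ 0.6021 -0.1134  0.1053] [-4.31 -1.33 -0.29]
[ 0.6021 -0.1134  0.1053] [-4.63 -2.02  1.19]
[ 0.602  -0.1134  0.1053] [-4.31 -1.19 -0.12]
```

>>> {"fn": "drive_tool", "kwargs": {"rows": [[[0, 0, 0], [0.1, 0, 0], 1.0], [[0, 0, 0], [0, 0, 0], 1.0], [[0, 0, 0], [0, 0, 0], 1.0]]}}

```text
clock: 20.6
position: [0.6027, -0.1135, 0.1053]
ee_rot: [0.007, 0.502, 0.865, 0.013]
contact_force: [-5.5, -1.5, 1.0]
width: 0.013
gripper_force: 79.3
```

```bash
python3 - <<'E'
from h import *
w,im=snap("wrist","w10"); f=[]
for _ in range(3):
    s=manip.get_state(); f.append(s["contact_force"]); eyes.get_image("top")
print(np.mean(f,0),s["position"])
p=s["position"]
a=cv2.resize(im[130:330,200:440],(600,500),interpolation=cv2.INTER_CUBIC); cv2.imwrite("pics/c10.png",a)
for n,q in(("catch near home .5987",[.5987,-.112,.045]),("end",[.6446,-.1105,.05])): print(n,proj(w,q),(proj(w,q)-[200,130])*2.5)
E
```

```text
[-5.30213626 -0.90255824  0.57064436] [ 0.60271783 -0.11345535  0.10526061]
catch near home .5987 [313.78300271 241.31806651] [284.45750676 278.29516628]
end [372.11071185 272.11069149] [430.27677963 355.27672871]
```

View pics/c10.png

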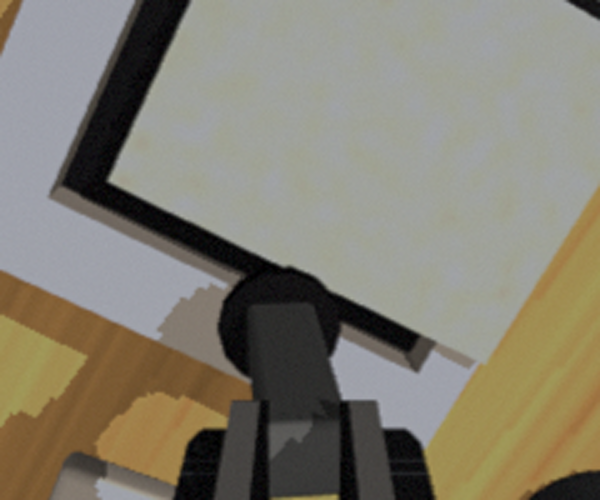

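The picture shows the tool bent slightly against the catch, the cover's inner corner at crop (108,182) and its far corner at (480,365), where an edge step is visible. I check the cover's rise numerically.

```bash
python3 - <<'E'
from h import *
w=cam("wrist"); a=np.radians(2.2); c=np.array([.5387,-.1144])
L=lambda x,y,z:[c[0]+x*np.cos(a)-y*np.sin(a),c[1]+x*np.sin(a)+y*np.cos(a),z]
for n,l in(("cover inner",(.006,.006)),("cover far",(.12,.006)),("groove outer corner",(-.006,-.006)),("groove end outer",(.106,-.006))):
    print(n,[((proj(w,L(*l,z))-[200,130])*2.5).round(0).tolist() for z in(.05,.055)])
E
```

```text
cover inner [[109.0, 175.0], [105.0, 180.0]]
cover far [[484.0, 358.0], [488.0, 365.0]]
groove outer corner [[47.0, 195.0], [43.0, 200.0]]
groove end outer [[420.0, 372.0], [423.0, 380.0]]
```

The groove rim matches z = 50 mm and the cover edges match z = 55 mm. The cover has risen 5 mm, so the catch is home. I relax the push, lift out and return.

>>> {"fn": "drive_tool", "kwargs": {"rows": [[[0, 0, 0], [-0.3, 0, 0], 1.0], [[0, 0, 0], [-0.3, -0.01, 0], 1.0], [[0, 0, 0], [0, 0, 0.5], 1.0], [[0, 0, 0], [0, 0, 0.6], 1.0], [[0, 0, 0], [0, 0, 1.0], 1.0], [[0, 0, 0], [0, 0, 2.5], 1.0], [[0, 0, 0], [0, 0, 3.0], 1.0], [[0, 0, 0], [0, 1.0, 1.5], 1.0]]}}

```text
clock: 21.8
position: [0.5992, -0.1039, 0.1991]
ee_rot: [0.01, 0.502, 0.864, 0.015]
contact_force: [0.2, 0.5, -0.5]
width: 0.0128
gripper_force: 78.6
```

>>> {"fn": "drive_tool", "kwargs": {"rows": [[[0, 0, 0], [-1.0, 4.5, 0], 1.0], [[0, 0, 0], [-1.6, 5.8, 0], 1.0], [[0, 0, 0], [-1.6, 5.8, 0], 1.0], [[0, 0, 0], [-1.6, 5.8, 0], 1.0], [[0, 0, 0], [-1.6, 5.8, 0], 1.0], [[0, 0, 0], [-1.6, 5.8, 0], 1.0], [[0, 0, 0], [-1.6, 5.8, 0], 1.0], [[0, 0, 0], [-1.4, 4.7, 0], 1.0]]}}

```text
clock: 22.8
position: [0.4761, 0.3394, 0.1966]
ee_rot: [0.008, 0.501, 0.865, 0.014]
contact_force: [0.9, 1.1, -0.3]
width: 0.0124
gripper_force: 78.6
```

>>> {"fn": "drive_tool", "kwargs": {"rows": [[[0, 0, 0], [-0.3, 1.5, 0], 1.0], [[0, 0, 0], [0, 0, 0], 1.0], [[0, 0, 0], [0, 0, 0], 1.0]]}}

```text
clock: 23.18
position: [0.4749, 0.3503, 0.1963]
ee_rot: [0.008, 0.502, 0.865, 0.014]
contact_force: [-0.5, -0.7, -1.0]
width: 0.013
gripper_force: 78.6
```

```bash
cat > hole.py <<'E'
from h import *
import sys
s=manip.get_state();p=s["position"]; w,im=snap("wrist",sys.argv[1]); print(p,s["ee_rot"].round(4))
g=cv2.cvtColor(im,cv2.COLOR_BGR2GRAY)
u,v=proj(w,[.4705,.356,.05]); print("exp hole px",u,v)
x,y=int(u),int(v); sub=g[y-22:y+14,x-22:x+22]; 
m=(cv2.GaussianBlur(sub,(3,3),0)<60).astype(np.uint8)
n,l,st,ce=cv2.connectedComponentsWithStats(m)
for i in range(1,n):
    if st[i,4]>15:
        e=ce[i]+[x-22,y-22]; print(st[i].tolist(),e.round(1),plane(w,*e,.05).round(4),"edge mid", plane(w,x-22+st[i,0]+st[i,2]/2,y-22+st[i,1]+st[i,3]/2,.05).round(4))
gg=g.astype(float)
for r in(254,258,262):
    row=gg[r-1:r+2,290:350].mean(0); m=np.where((row>25)&(row<56))[0]+290; m=m[(m>298)&(m<340)]; print(r,m.min(),m.max())
print("axis",[proj(w,p+[0,0,z]).round(1).tolist() for z in(.032,-.025,-.067)])
cv2.imwrite("pics/c_"+sys.argv[1]+".png",cv2.resize(im[130:350,200:440],(600,550),interpolation=cv2.INTER_CUBIC))
E
python3 hole.py w11
```

```text
[0.47487669 0.35026985 0.19634507] [0.0084 0.5023 0.8645 0.0135]
exp hole px 314.47204097541373 206.84058030833046
[16, 18, 15, 12, 118] [315.4 207.8] [0.4717 0.3556 0.05  ] edge mid [0.4719 0.3555 0.05  ]
254 304 338
258 303 338
262 303 339
axis [[322.5, 315.8], [319.0, 265.5], [317.5, 242.4]]
```

View pics/c_w11.png

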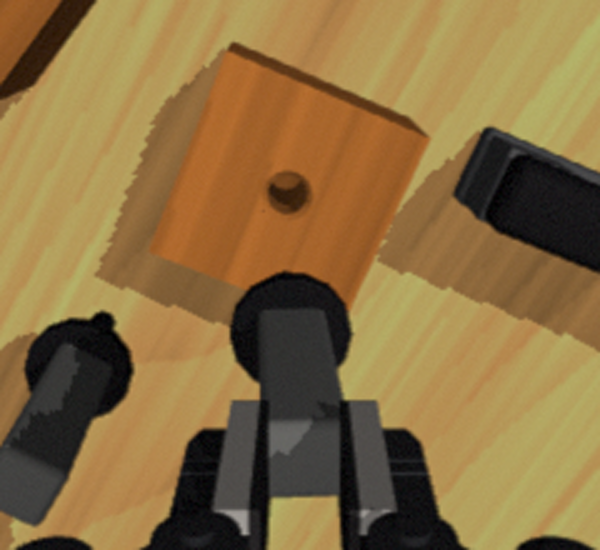

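The empty hole is at crop (289,192), px (315.6,206.8), and the tool is unchanged in the grip. The target TCP is (0.4729, 0.3553).

>>> {"fn": "drive_tool", "kwargs": {"rows": [[[0, 0, 0], [-0.2, 0.5, -1.0], 1.0], [[0, 0, 0], [0, 0, -2.0], 1.0], [[0, 0, 0], [0, 0, -2.0], 1.0], [[0, 0, 0], [0, 0, -1.5], 1.0], [[0, 0, 0], [0, 0, -0.7], 1.0], [[0, 0, 0], [0, 0, 0], 1.0], [[0, 0, 0], [0, 0, 0], 1.0]]}}

```text
clock: 24.1
position: [0.4731, 0.3568, 0.1251]
ee_rot: [0.008, 0.502, 0.865, 0.015]
contact_force: [0.3, 0.8, 0.1]
width: 0.0125
gripper_force: 78.6
```

>>> {"fn": "drive_tool", "kwargs": {"rows": [[[0, 0, 0], [0, 0, -0.3], 1.0], [[0, 0, 0], [0, 0, -0.3], 1.0], [[0, 0, 0], [0, 0, -0.3], 1.0], [[0, 0, 0], [0, 0, 0], 1.0]]}}

```text
clock: 24.6
position: [0.4723, 0.3564, 0.1151]
ee_rot: [0.008, 0.502, 0.865, 0.014]
contact_force: [-0.6, 0.2, -0.1]
width: 0.0132
gripper_force: 78.6
```

>>> {"fn": "drive_tool", "kwargs": {"rows": [[[0, 0, 0], [0.05, -0.1, -0.3], 1.0], [[0, 0, 0], [0, 0, -0.5], 1.0], [[0, 0, 0], [0, 0, -0.5], 1.0], [[0, 0, 0], [0, 0, 0], 1.0]]}}

```text
clock: 25.1
position: [0.4727, 0.3552, 0.1017]
ee_rot: [0.008, 0.502, 0.865, 0.013]
contact_force: [-0.6, 0.4, -0.8]
width: 0.013
gripper_force: 78.6
```

>>> {"fn": "drive_tool", "kwargs": {"rows": [[[0, 0, 0], [0, 0, -0.5], 1.0], [[0, 0, 0], [0, 0, -0.5], 1.0], [[0, 0, 0], [0, 0, -0.5], 1.0], [[0, 0, 0], [0, 0, -0.3], 1.0], [[0, 0, 0], [0, 0, 0], 1.0]]}}

```text
clock: 25.72
position: [0.4729, 0.3554, 0.0841]
ee_rot: [0.008, 0.502, 0.865, 0.014]
contact_force: [-0.0, 0.3, -0.5]
width: 0.0125
gripper_force: 78.6
```

Tip is well in the hole with no contact. I settle the flange onto the top.

>>> {"fn": "drive_tool", "kwargs": {"rows": [[[0, 0, 0], [0, 0, -0.1], 1.0], [[0, 0, 0], [0, 0, -0.1], 1.0], [[0, 0, 0], [0, 0, -0.1], 1.0], [[0, 0, 0], [0, 0, 0], 1.0]]}}

```text
clock: 26.22
position: [0.4732, 0.3556, 0.0818]
ee_rot: [0.008, 0.502, 0.865, 0.014]
contact_force: [0.4, -0.3, 2.1]
width: 0.0128
gripper_force: 78.8
```

>>> {"fn": "drive_tool", "kwargs": {"rows": [[[0, 0, 0], [0, 0, -0.1], 1.0], [[0, 0, 0], [0, 0, 0], 1.0]]}}

```text
clock: 26.48
position: [0.4733, 0.3557, 0.0817]
ee_rot: [0.008, 0.502, 0.865, 0.014]
contact_force: [-2.5, -1.6, 7.8]
width: 0.0126
gripper_force: 79.6
```

Seated, with 7.8 N on the flange. I open and back off upward.

>>> {"fn": "drive_tool", "kwargs": {"rows": [[[0, 0, 0], [0, 0, 0.1], 2.0], [[0, 0, 0], [0, 0, 0], 3.0], [[0, 0, 0], [0, 0, 0], 4.0], [[0, 0, 0], [0, 0, 0], 4.0], [[0, 0, 0], [0, 0, 0], 4.0]], "force": 20}}

```text
clock: 27.1
position: [0.4731, 0.3555, 0.0813]
ee_rot: [0.008, 0.502, 0.865, 0.014]
contact_force: [-0.0, -0.1, -0.7]
width: 0.04
gripper_force: 0.0
```

>>> {"fn": "drive_tool", "kwargs": {"rows": [[[0, 0, 0], [0, 0, 1.0], 4.0], [[0, 0, 0], [0, 0, 2.5], 4.0], [[0, 0, 0], [0, 0, 3.0], 4.0], [[0, 0, 0], [0, 0, 3.0], 4.0], [[0, 0, 0], [0, 0, 3.0], 4.0], [[0, 0, 0], [0, 0, 1.0], 4.0], [[0, 0, 0], [0, 0, 0], 4.0]]}}

```text
clock: 27.98
position: [0.4732, 0.3556, 0.2169]
ee_rot: [0.008, 0.502, 0.865, 0.015]
contact_force: [-0.4, -0.3, 1.0]
width: 0.0396
gripper_force: 0.0
```

```bash
python3 - <<'E'
from h import *
w,im=snap("wrist","w12"); s=manip.get_state(); print(s["position"],s["width"])
sc=cam("scene"); S=eyes.get_image("scene")[:,:,::-1].copy(); cv2.imwrite("pics/s12.png",S)
# compare tool region with the first scene picture; change elsewhere = disturbed bystanders
A=cv2.imread("pics/scene1.png"); d=cv2.absdiff(A,S).max(2)
m=(d>45).astype(np.uint8); m=cv2.morphologyEx(m,cv2.MORPH_OPEN,np.ones((2,2)))
n,l,st,c=cv2.connectedComponentsWithStats(m); print([x.tolist() for x in st[1:] if x[4]>12])
b=lambda I:cv2.GaussianBlur(cv2.cvtColor(I,cv2.COLOR_BGR2GRAY),(3,3),0)[172:206,420:446].astype(float)
print("tool patch diff",np.abs(b(A)-b(S)).mean(), cv2.phaseCorrelate(b(A),b(S)))
print("wrist exp top/flange",proj(w,[.4715,.356,.114]),proj(w,[.4715,.356,.056]))
g=cv2.cvtColor(im,cv2.COLOR_BGR2GRAY); cv2.imwrite("pics/c12.png",np.hstack([cv2.resize(im[170:310,250:390],(400,400)),cv2.resize(S[150:230,390:470],(400,400))]))
u,v=proj(w,[.4715,.356,.085]).astype(int)
mm=(cv2.cvtColor(im,cv2.COLOR_BGR2HSV)[:,:,1]<90).astype(np.uint8)*255; mm[:v-50]=0;mm[v+45:]=0;mm[:,:u-35]=0;mm[:,u+35:]=0
n,l,st,c=cv2.connectedComponentsWithStats(mm); i=l[v,u]; ys,xs=np.where(l==i); print(st[i].tolist())
for r in range(st[i][1],st[i][1]+st[i][3],6): k=xs[ys==r]; print(r,k.min(),k.max(),(k.min()+k.max())/2)
E
```

```text
[0.47268076 0.35523378 0.21581434] 0.03987647069097943
[[256, 0, 29, 15, 142], [296, 0, 3, 8, 19], [299, 0, 23, 11, 174], [422, 0, 63, 134, 3522], [459, 0, 19, 29, 169], [484, 0, 7, 11, 36], [290, 9, 29, 52, 657], [445, 9, 34, 38, 577], [240, 19, 40, 58, 1392], [269, 68, 46, 63, 869], [265, 80, 21, 24, 275], [282, 80, 9, 11, 39], [223, 96, 7, 5, 23], [91, 99, 136, 51, 1897], [231, 101, 32, 39, 733], [271, 132, 108, 19, 983], [70, 147, 288, 83, 5936], [174, 156, 9, 6, 27], [223, 158, 14, 5, 47], [256, 272, 4, 5, 16], [314, 272, 5, 5, 13]]
tool patch diff 2.276018099547511 ((0.5865775135026752, 0.12357956989914243), 1.0183949034484994)
wrist exp top/flange [314.66432977 226.54133153] [313.67819851 209.48322523]
[299, 196, 29, 40, 858]
196 309 317 313.0
202 301 324 312.5
208 299 326 312.5
214 300 326 313.0
220 304 323 313.5
226 305 323 314.0
232 305 323 314.0
```

The tool stands upright and fully down: its image axis matches the expected vertical, and the scene view differs from the start by only 0.6 px. Elsewhere only the arm, its shadows and the raised cover changed.

```bash
python3 -c "
from rig import job; print(job.sign_off())"
```

```text
the job is handed in; nothing more can be done
None
```

The job is handed in: I ran the tool through the seam, pushed the catch home (the cover measured about 5 mm higher), and stood the tool back upright and fully down in its stand at about 28 s, with the bystanders unmoved.

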